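# Press a stack of panels in a locking clamp

### The arm

A 7-joint arm with a two-finger parallel gripper is mounted at the origin on a cart in front of the work surface, level with it; the furniture and walls round the work are solid. World frame = base frame: x ahead of the robot, y to its left, z up, the work surface at z = 0. Lengths are in mm, angles in rad, forces in N, time in s.
With the tool pointing down it reaches from about 350 to 900 mm from the base axis. Payload 8.1 kg.
Tool frame: the origin (TCP) lies at the very end of the fingers, on their centre line; the grasp point (between the pads) lies 19 mm behind it; z points along the fingers, y is the line along which they close (so a half turn about z gives the same grasp; the last joint's range is limited). The gripper opens to 92 mm and grips with 3 to 60 N. Pads are 19 mm wide; open, the fingers measure 130 mm over their backs; the gripper's body (75 mm by 190 mm) begins 47 mm behind the grasp point.
Start: joints at [-1.263, 0.434, 0.025, 1.573, -0.012, 1.134, -0.075], TCP at [249.617, 573.003, 226.742] pointing down, gripper open.
Joint ranges: [-2.62, 2.62], [-0.44, 2.09], [-1.27, 1.32], [0.08, 2.57], [-1.32, 4.46], [0.12, 2], [-2.74, 2.74]. Speed limits (rad/s): [2.22, 2.22, 3.01, 3.01, 3.14, 3.14, 3.14].

### API

Orientations are given as a rotation vector (axis times angle).
In Python, from cell import * gives the robot as it stands.
- The arm moves only by the tool step_arm, never from a script. Its argument "targets" is text: rows parted by semicolons, each of 5 numbers parted by spaces: the closure, from 0 (fully open) to 1 (shut), then the shift along the tool's x, y, z in m, then the turn about the tool's z in rad. In form: gripper tx ty tz yaw; .... A call has 1 to 12 rows; each row is the pose to reach, as a shift and turn from the pose commanded when the call began, along the tool's axes at that moment; what a row does not reach only later rows make up. A row lasts 1/8 s, in which the tool goes at most 62.5 mm and 10.7 degrees, less where a joint would pass 70% of its speed; a pose out of reach is approached as far as the arm can. A call with a gripper value outside its range is refused whole. The fingers move at their own pace and stop on an object; "squeeze" is the grip in N (left out, the last holds). Time passes only in rows, so rows that repeat a pose let the fingers close. It gives the time, the measured TCP pose, the force, the opening and the grip force at its end, in the units of the state.
- get_state(): the state, without advancing time (a new reading comes with each control period).
- grab_frame(name): name is "scene" or "top" or "wrist"; returns (picture, depth): 420x560x3 uint8, red, green, blue; 420x560 float32, mm along the optical axis (not along the pixel's ray), 0 where there is no reading.
- camera_params(name): a dict with "mtx" (3x3 intrinsics, pixels), "R" (3x3) and "t" (3): a world point X has camera coordinates R X + t. Camera axes: x right, y down, z forward; pixel columns grow to the right and rows downward; lengths in mm; the calibration is good to about 2 mm. A picture is of the moment at which its call begins: read the wrist's pose just before it. camera_params takes no time and is no camera call; for the wrist camera it gives the pose at the moment of the call.
- job_done(): hands the job in; it is judged then, once.
The state is a dict: "time": time; "q": joint angles; "qvel": joint speeds; "effort": joint torques, N m; "position": TCP position; "tcp_rot": TCP orientation; "ft_force": force on the tool from outside, world axes, zero at the start; "moment": the same for the moment, N m; "gripper_width": finger opening in mm; "grasp_force": force on a finger pad.
Only numpy, scipy, OpenCV 4.12 (cv2) and the standard library are available. Lean on these libraries where they do the work, as an engineer would, in place of code of your own. Each camera call takes 0.05 s, during which the arm holds its last target. There are 200 camera calls.

### The job

Lay every panel from the blue mat flat over the two locating pins of the press, holding them by their edges and never touching the green coated faces with the fingers, and put the yellow pressure plate over the pins on top of them, flush. Swing the clamp's blue handle down until it locks over centre and stays locked for a second or two with your hand off it, then flick the red release lever to free it so that the clamp springs open. Finally lay the pressure plate back on its black rest; the panels stay flush on the pins, and the roll of tape and the spool of wire are not to be moved.

Things in the scene. Friction and masses are not known exactly. Their poses are not given: they have to be found in the camera images.
- press: Fixed press on a dark steel base 100 x 332 x 8 mm. Origin on the bench under the middle between its two pins; z up, y along the base: pins at y = -45 and +45 mm, clamp post from y = -90 to -165 mm. The handle turns about an axis parallel to x at y = -152, z = 67 mm. When open, the clamp arm stands upright at y = -105 to -120 mm, up to z = 200 mm, its foot pointing to +y as far as y = -68 mm.
- nest (a point): Point half-way between the two pins, on top of the aluminium plinth (44 x 110 mm, top 22 mm above the bench) on which the panels are stacked; axes as the press. The pins are 8 mm thick and rise 38 mm above this point; their last 6 mm are coned.
- clamp_handle (a joint): Handle angle, rad: 0 = open (66 degrees above level), 1.05 = dead centre, 1.15 = locked at its stop (handle level, pointing to the press's -y; arm level, its sprung rubber foot pressing on the middle of the stack). A spring opens it; past dead centre it stays locked by itself on two or three panels and the plate, not on less. Closing takes up to about 12 N at the grip.
- handle_grip (a point): Middle of the free part of the handle's blue grip bar: a 14 mm round bar parallel to the press's x, sticking out 75 mm to -x from the handle's end. This point is 42 mm to -x of the handle's middle plane and 90 mm from the handle's turning axis, about 149 mm above the bench when open and 67 mm when locked.
- release_lever (a joint): Angle of the release lever, rad: 0 = at rest (sprung back), grows as its paddle is pressed down, 0.45 = end. On a locked clamp, about 0.12 to 0.2 lifts the handle over centre, and the clamp then springs open by itself. The paddle needs about 5 N.
- lever_paddle (a point): Top middle of the lever's red paddle (30 x 30 mm), 58 mm above the bench at rest, at x = +100, y = -186 mm in the press's frame (the side away from the grip bar). The paddle goes down about 30 mm in all, turning about an axis parallel to the press's y, 72 mm towards the handle (-x of the press).
- panel_1_mid (a point): Centre of a metal-core circuit panel, 60 x 114 x 8 mm, 0.12 kg, with a 12 mm through hole 45 mm from the centre towards each end; z is its thickness, y its length. The middle of both faces (44 x 78 mm) is the green coating, not to be touched; the bare aluminium margin is 8 mm wide along the long sides. Starts flat on the blue mat; two or three of the three panels are there.
- panel_2_mid (a point): Centre of another such panel.
- panel_3_mid (a point): Centre of another such panel.
- pressure_plate_mid (a point): Centre of the yellow pressure plate, 67 x 120 x 10 mm, with a 12 mm through hole 45 mm from the centre towards each end; z is its thickness and y its length. It may be touched anywhere. Starts lying on the black rest. 0.25 kg.
- rest_mid (a point): Middle of the top of the fixed black rubber rest, 90 x 140 x 3 mm (this point 3 mm above the bench), y along its length.
- mat: Fixed blue mat, 90 x 410 x 2 mm, on which the panels lie in a row; origin at the middle of its underside, y along its length.
- tape: Bystander: loose roll of black tape, 55 mm wide and 19 mm high; origin at the middle of its underside.
- wire_spool: Bystander: loose spool of white wire, 62 mm wide and 51 mm high; origin at the middle of its underside.

How it is judged:
By the outcome, as a careful person would: the job done as asked, in the order asked, and still so for the second after the job is handed in, with the robot touching nothing.
Of panel_1, panel_2, panel_3 only 2 to 3 are there at a start; the rules pass over those that are not, and their reading is None.
At some moment in a run one of pressure_plate may be knocked a few centimetres aside while the robot is not near it.
Once in a run the grip may slacken for a moment while it holds something.
It also fails if it takes over 210 s, if anything falls off the work surface, if the arm or the gripper's body presses on something with over 40 N, if the wrist force passes 120 N, or if a joint passes its speed limit or range.

## Working session

There is one attempt and no reset: what is moved stays moved. The work goes in short steps, Python scripts to look and compute and a tool call to move; the robot and the scene stay as the last step left them, time stands still between calls to the robot, and variables do not carry over. Pictures are saved under pics/ and viewed, at most 17 in all, crops included, and the job is handed in when it is done.

Besides the shell and the picture viewer there is one more tool, called after "Request:" as name(argument=value, ...) on one line, values as JSON. step_arm: Moves the arm, as the interface text tells. Its arguments: {"type":"object","properties":{"targets":{"type":"string"},"squeeze":{"type":"number"}},"required":["targets"]}

```bash
ls; mkdir -p pics; python3 - <<'E'
from cell import *
import cv2,numpy as np
print(get_state())
for n in ("scene","top"):
    im,d=grab_frame(n); p=camera_params(n); cv2.imwrite(f"pics/{n}0.png",im[:,:,::-1]); np.savez(f"{n}0.npz",im=im,d=d,**p); print(p)
E
```

```text
pics
{'time': 0.0, 'q': array([-1.26260365,  0.43521883,  0.02496818,  1.57410216, -0.01158726,
        1.1339988 , -0.07509166]), 'qvel': array([ 5.01990082e-04,  8.89924374e-05,  1.37071792e-03,  2.99815875e-04,
       -4.53057772e-04,  9.71568333e-04, -7.80091040e-04]), 'effort': array([-1.18274831e-03, -6.67861462e+01,  9.84715484e-01, -3.14450634e+01,
       -6.04493846e-02,  4.35362372e-02,  1.25477800e-04]), 'position': array([249.43352813, 572.50651305, 225.94554389]), 'tcp_rot': array([-6.40788536e-01, -3.07537163e+00,  2.47079987e-03]), 'ft_force': array([-0.02851672, -0.08812915,  0.09696727]), 'moment': array([ 0.0182284 , -0.02708899,  0.02196409]), 'grasp_force': 0.0, 'gripper_width': 92.03368482763742}
{'mtx': array([[399.93845232,   0.        , 280.65302298],
       [  0.        , 399.93845232, 217.90497638],
       [  0.        ,   0.        ,   1.        ]]), 'R': array([[ 0.50454956, -0.86338169,  0.00134452],
       [-0.49283982, -0.28928741, -0.82062275],
       [ 0.70889961,  0.41338221, -0.57146871]]), 't': array([-372.77386715,  372.94065524,  563.30140586])}
{'mtx': array([[513.84496233,   0.        , 279.98586344],
       [  0.        , 513.84496233, 212.42837613],
       [  0.        ,   0.        ,   1.        ]]), 'R': array([[-0.01498395, -0.99978202,  0.01453945],
       [-0.99118964,  0.01293821, -0.1318169 ],
       [ 0.13160005, -0.01638649, -0.99116745]]), 't': array([ -89.66279773,  621.0757179 , 1230.23833019])}
```

View pics/top0.png

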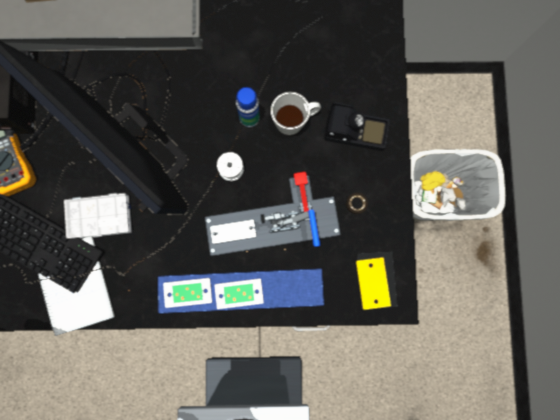

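View pics/scene0.png

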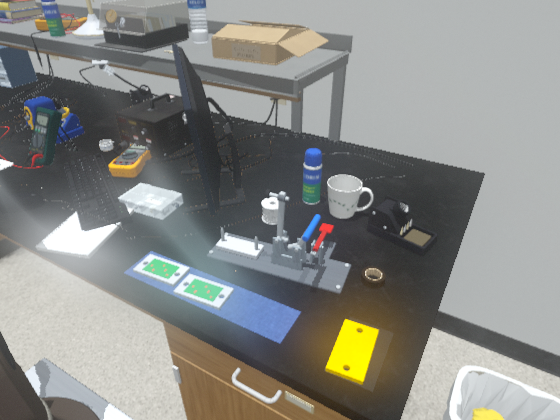

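The top view shows two panels at about (187,292) and (238,294), and the plate at (373,283) on its rest. The press is at (270,225), the grip bar at (315,228), the red paddle at (301,178), the spool at (230,166) and the tape at (358,203).

```bash
cat > h.py <<'E'
import numpy as np,cv2
from scipy.spatial.transform import Rotation as Ro
def p2w(p,uv,z):
    uv=np.atleast_2d(np.asarray(uv,float))
    r=np.c_[uv,np.ones(len(uv))]@np.linalg.inv(p['mtx']).T@p['R']
    c=-p['R'].T@p['t']
    return c+r*((z-c[2])/r[:,2])[:,None]
def w2p(p,X):
    q=np.atleast_2d(X)@p['R'].T+p['t']; q=q@np.asarray(p['mtx']).T; return q[:,:2]/q[:,2:]
def blobs(im,p,lo,hi,z,amin=60):
    m=cv2.inRange(cv2.cvtColor(im,cv2.COLOR_RGB2HSV),lo,hi)
    out=[]
    for c in cv2.findContours(m,0,1)[0]:
        if cv2.contourArea(c)<amin: continue
        w=p2w(p,c[:,0,:],z)[:,:2].astype(np.float32); (cx,cy),(a,b),t=cv2.minAreaRect(w)
        ang=t if a>b else t+90   # direction of long axis
        out.append((round(cx,1),round(cy,1),round(max(a,b),1),round(min(a,b),1),round(((ang-90+90)%180)-90,2),c[:,0,:].mean(0).round(0)))
    return out   # last angle: yaw of object (deg) with y along length
def local(st,X):  # world point -> shift in tool axes (m)
    return Ro.from_rotvec(st['tcp_rot']).inv().apply(np.asarray(X)-st['position'])/1000
E
python3 - <<'E'
from h import *
D=np.load('top0.npz'); im=D['im']
print('green',blobs(im,D,(45,100,80),(80,255,255),10))
print('yellow',blobs(im,D,(25,150,150),(35,255,255),13))
print('blue',blobs(im,D,(100,100,50),(125,255,255),2))
print('red',blobs(im,D,(0,180,120),(8,255,255),58,30))
print('base px',w2p(D,[[0,0,0],[249,573,226]]))
cv2.imwrite('pics/c1.png',cv2.resize(im[155:320,150:400,::-1],None,fx=3.2,fy=3.2,interpolation=cv2.INTER_CUBIC))
E
```

```text
green [(422.6, 7.3, 69.2, 39.9, 6.21, array([239., 293.])), (427.0, 134.6, 70.0, 40.1, 4.82, array([187., 292.]))]
yellow [(443.3, -328.1, 123.1, 70.6, -83.55, array([373., 283.])), (703.6, -489.8, 60.2, 38.9, 25.62, array([432., 180.]))]
blue [(429.6, 2.9, 415.5, 94.3, 1.75, array([240., 291.])), (584.6, -185.2, 97.9, 21.8, -83.96, array([314., 228.])), (887.9, -19.8, 55.6, 26.4, 7.86, array([248., 113.])), (931.1, -14.2, 62.9, 52.6, 89.49, array([246.,  97.]))]
red [(670.2, -149.2, 95.1, 29.9, -89.63, array([302., 189.]))]
base px [[242.53557776 471.83878551]
 [-50.8863372  388.04591   ]]
```

View pics/c1.png

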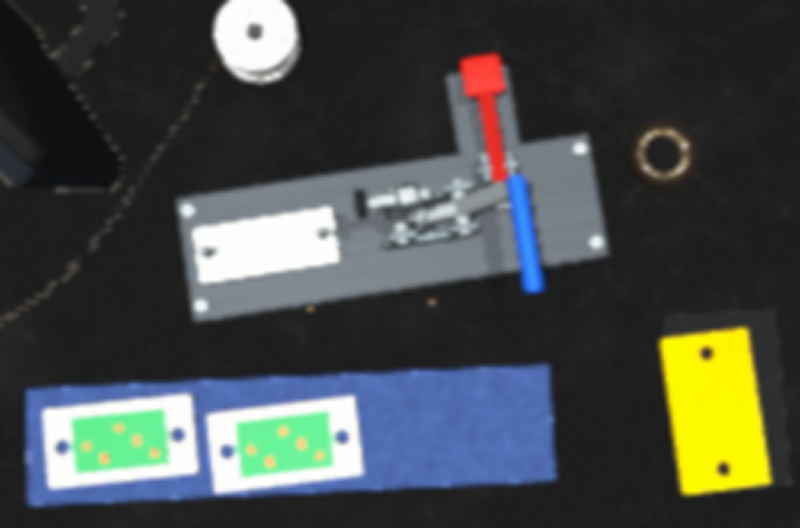

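The crop shows the press base corners at crop pixels (178,200), (588,135), (608,255) and (193,322), and its yaw is about +9°. There are two panels, with their holes visible. I'll move above the mat for a wrist view.

Request:
step_arm(targets="0 -0.36 -0.39 -0.075 1.065;0 -0.36 -0.39 -0.075 1.065;0 -0.36 -0.39 -0.075 1.065;0 -0.36 -0.39 -0.075 1.065;0 -0.36 -0.39 -0.075 1.065;0 -0.36 -0.39 -0.075 1.065;0 -0.36 -0.39 -0.075 1.065;0 -0.36 -0.39 -0.075 1.065;0 -0.36 -0.39 -0.075 1.065;0 -0.36 -0.39 -0.075 1.065;0 -0.36 -0.39 -0.075 1.065;0 -0.36 -0.39 -0.075 1.065")

```text
time: 1.6
position: [423.4, 72.9, 301.4]
tcp_rot: [-2.111, -2.326, 0.001]
ft_force: [-0.1, -0.3, 1.2]
gripper_width: 91.8
grasp_force: 0.0
```

```bash
python3 - <<'E'
from cell import *
from h import *
s=get_state(); p=camera_params('wrist'); im,d=grab_frame('wrist'); print(s['time'],s['position'],s['tcp_rot'],s['q'].round(2)); R=Ro.from_rotvec(s['tcp_rot']).as_matrix(); print(R.round(3))
c=-p['R'].T@p['t']; print('cam in tool',R.T@(c-s['position']),'\n',(p['R']@R).round(3)); print(p['mtx'])
np.savez('w1.npz',im=im,d=d,**p); cv2.imwrite('pics/w1.png',im[:,:,::-1])
print('green',blobs(im,p,(45,100,80),(80,255,255),10,500))
E
```

```text
1.6 [423.41389388  72.90749856 301.40042113] [-2.11064598e+00 -2.32640358e+00  8.22289446e-04] [-0.79  0.02  0.52  1.93 -0.01  1.19 -0.17]
[[-0.097  0.995 -0.001]
 [ 0.995  0.097 -0.   ]
 [-0.    -0.001 -1.   ]]
cam in tool [ 8.33379399e+01  7.51264995e-03 -1.57732080e+02] 
 [[-0.001  1.     0.   ]
 [-0.951 -0.001 -0.308]
 [-0.308 -0.     0.951]]
[[308.03092071   0.         276.17369641]
 [  0.         308.03092071 206.67610749]
 [  0.           0.           1.        ]]
green [(423.3, 8.2, 72.7, 42.3, 6.09, array([272., 208.])), (428.2, 135.3, 72.4, 42.3, 5.12, array([284., 122.]))]
```

View pics/w1.png

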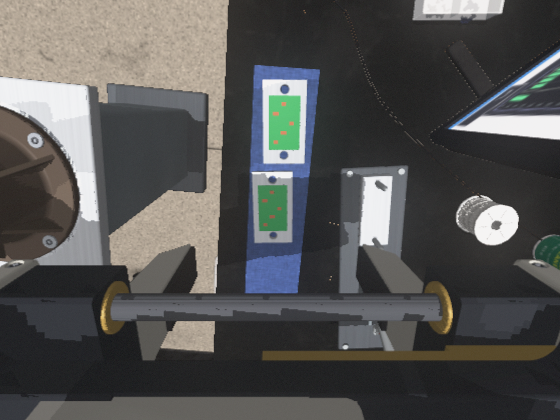

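The wrist view shows both panels, at (272,208) and (284,122), the plinth at (377,210) and the spool at (488,220). Next I'll work out the rough nest position from the top image and look closer.

```bash
python3 - <<'E'
from h import *
D=np.load('top0.npz')
c=np.array([(194,227),(333,207),(340,262),(200,284)])/3.2+(150,155)
w=p2w(D,c,22);print(w.round(0),w.mean(0))
b=p2w(D,np.array([(178,200),(588,135),(608,255),(193,322)])/3.2+(150,155),8);print(b.round(0),b.mean(0))
E
```

```text
[[591.  75.  22.]
 [605. -33.  22.]
 [562. -39.  22.]
 [546.  70.  22.]] [575.73895842  18.46159338  22.        ]
[[ 614.   90.    8.]
 [ 662. -237.    8.]
 [ 565. -250.    8.]
 [ 517.   78.    8.]] [589.52749608 -79.94309974   8.        ]
```

Request:
step_arm(targets="0 -0.12 0.14 0.04 -0.05;0 -0.12 0.14 0.04 -0.05;0 -0.12 0.14 0.04 -0.05;0 -0.12 0.14 0.04 -0.05;0 -0.12 0.14 0.04 -0.05;0 -0.12 0.14 0.04 -0.05")

```text
time: 2.4
position: [574.0, -32.9, 262.2]
tcp_rot: [-2.052, -2.378, -0.002]
ft_force: [-0.6, 1.4, 0.7]
gripper_width: 91.8
grasp_force: 0.0
```

```bash
python3 - <<'E'
from cell import *
from h import *
s=get_state(); p=camera_params('wrist'); im,d=grab_frame('wrist'); print(s['time'],s['position'],s['tcp_rot'])
np.savez('w2.npz',im=im,d=d,**p); print(w2p(p,[[576,18,22],[569,63,60],[582,-26,60],[569,63,22],[582,-26,22]]))
cv2.imwrite('pics/w2.png',cv2.resize(im[40:290,150:400,::-1],None,fx=2.4,fy=2.4,interpolation=cv2.INTER_CUBIC))
E
```

```text
2.4 [574.03493996 -32.94932794 262.18548288] [-2.05185792e+00 -2.37815727e+00 -1.81785304e-03]
[[283.54870103 134.87946361]
 [284.32158819  95.44953647]
 [283.61541389 175.7873149 ]
 [283.52226028  96.60291118]
 [282.93429976 169.64446535]]
```

View pics/w2.png

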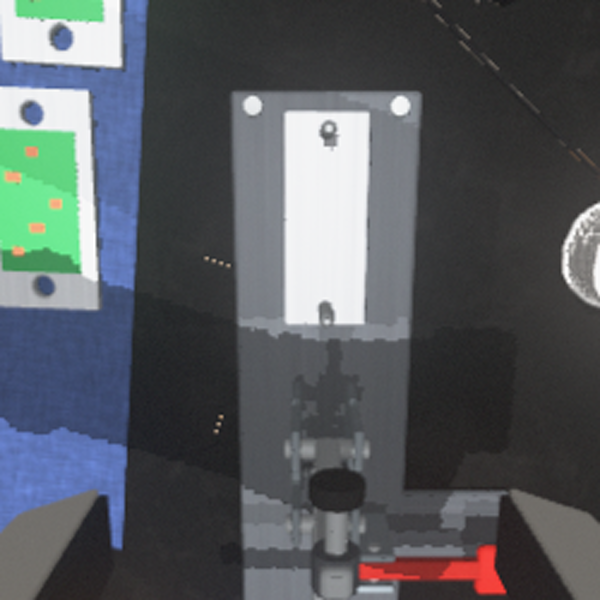

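The crop shows plinth corners at about (285,111), (369,111), (366,324) and (285,323), with pin tops near (329,127) and (326,306).

```bash
python3 - <<'E'
from h import *
D=np.load('w2.npz'); f=lambda a:np.array(a)/2.4+(150,40)
w=p2w(D,f([(285,111),(369,111),(366,324),(285,323)]),22);print(w.round(1),w.mean(0))
for a,b in((0,3),(1,2)): v=w[a]-w[b]; print('yaw',np.degrees(np.arctan2(-v[0],v[1])))
b=p2w(D,f([(232,93),(421,93),(243,598),(403,490)]),8);print(b.round(1))
for i,j in((0,2),(1,3)): v=b[i]-b[j]; print('yaw',np.degrees(np.arctan2(-v[0],v[1])))
pt=p2w(D,f([(329,127),(326,306)]),60); print(pt.round(1),pt.mean(0)); v=pt[0]-pt[1]; print(np.hypot(*v[:2]),np.degrees(np.arctan2(-v[0],v[1])))
v=b[1]-b[0];print('base x-edge yaw',np.degrees(np.arctan2(v[1],v[0])))
E
```

```text
[[549.6  72.   22. ]
 [591.3  78.2  22. ]
 [608.5 -29.3  22. ]
 [564.6 -35.2  22. ]] [578.50012629  21.42877404  22.        ]
yaw 7.9570069851062435
yaw 9.089017852066334
[[ 520.9   77.4    8. ]
 [ 617.4   91.7    8. ]
 [ 562.8 -219.5    8. ]
 [ 650.1 -130.2    8. ]]
yaw 8.043919554574567
yaw 8.38655872812674
[[571.6  66.   60. ]
 [583.1 -15.8  60. ]] [577.33085254  25.1205527   60.        ]
82.6125209707991 7.980230483507796
base x-edge yaw 8.38258104375982
```

Request:
step_arm(targets="0 0.0625 -0.143 0.05 0.04;0 0.0625 -0.143 0.05 0.04;0 0.0625 -0.143 0.05 0.04;0 0.0625 -0.143 0.12 0.04;0 0.0625 -0.143 0.18 0.04;0 0.0625 -0.143 0.235 0.04;0 0.0625 -0.143 0.235 0.04;0 0.0625 -0.143 0.235 0.04;0 0.0625 -0.143 0.235 0.04")

```text
time: 3.58
position: [426.0, 7.4, 29.3]
tcp_rot: [2.1, 2.334, 0.007]
ft_force: [0.3, 0.2, -0.4]
gripper_width: 91.9
grasp_force: 0.0
```

```bash
python3 - <<'E'
from cell import *
from h import *
s=get_state(); p=camera_params('wrist'); im,d=grab_frame('wrist'); R=Ro.from_rotvec(s['tcp_rot']).as_matrix(); print(s['position'],'yaw_y',np.degrees(np.arctan2(R[1,1],R[0,1])),R[:,2])
print(local(s,[423.3,8.2,3.5]))
print('green',blobs(im,p,(45,100,80),(80,255,255),10,500))
cv2.imwrite('pics/w3.png',im[:,:,::-1])
E
```

```text
[426.00327717   7.35576568  29.27009443] yaw_y 6.045633607551421 [ 0.00486323  0.00180461 -0.99998655]
[ 0.00109122 -0.00272882  0.02575812]
green [(423.4, 9.2, 71.1, 43.7, 5.93, array([272., 239.])), (429.5, 120.7, 43.6, 43.4, 5.45, array([305.,  45.]))]
```

View pics/w3.png

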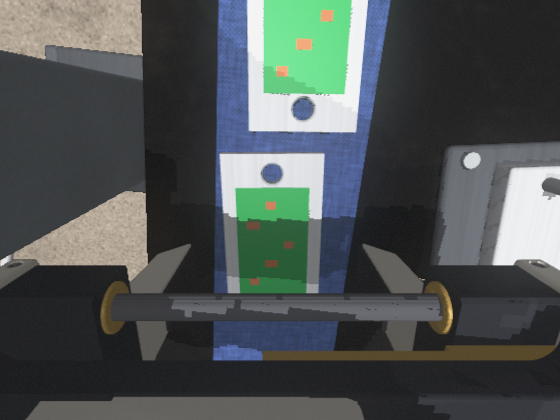

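The wrist view shows the panel between the open fingers, with its hole at (272,173). Now down and grip.

Request:
step_arm(targets="0 0.0015 -0.0027 0.012 0;0 0.0015 -0.0027 0.0255 0;0 0.0015 -0.0027 0.0255 0;1 0.0015 -0.0027 0.0255 0;1 0.0015 -0.0027 0.0255 0;1 0.0015 -0.0027 0.0255 0;1 0.0015 -0.0027 0.0255 0;1 0.0015 -0.0027 0.0255 0;1 0.0015 -0.0027 0.0255 0", squeeze=30)

```text
time: 4.75
position: [422.2, 8.0, 2.0]
tcp_rot: [2.103, 2.334, 0.004]
ft_force: [-3.1, 1.0, 39.9]
gripper_width: 59.1
grasp_force: 42.2
```

Request:
step_arm(targets="1 0 0 -0.02 0;1 0 0 -0.05 0;1 0 0 -0.085 0;1 -0.001 0.04 -0.085 -0.02;1 -0.002 0.08 -0.085 -0.039;1 -0.003 0.12 -0.085 -0.039;1 -0.003 0.157 -0.085 -0.039;1 -0.003 0.157 -0.085 -0.039;1 -0.003 0.157 -0.085 -0.039;1 -0.003 0.157 -0.085 -0.039")

```text
time: 6.0
position: [576.5, 21.2, 85.7]
tcp_rot: [-2.056, -2.374, 0.001]
ft_force: [-0.2, 0.0, -0.8]
gripper_width: 59.4
grasp_force: 30.0
```

```bash
cat > look.py <<'E'
from cell import *
from h import *
import sys
def look(fn=None,crop=None,f=1):
    s=get_state(); p=camera_params('wrist'); im,d=grab_frame('wrist'); R=Ro.from_rotvec(s['tcp_rot']).as_matrix()
    print('t',round(s['time'],2),'pos',s['position'].round(1),'yaw_y',np.degrees(np.arctan2(R[1,1],R[0,1])).round(2),'tilt',R[:2,2].round(4),'F',s['ft_force'].round(1),'w',round(s['gripper_width'],1),'gf',round(s['grasp_force'],1))
    if fn:
        np.savez(fn+'.npz',im=im,d=d,**p); o=im[:,:,::-1]
        if crop: o=o[crop[1]:crop[3],crop[0]:crop[2]]
        cv2.imwrite('pics/'+fn+'.png',cv2.resize(o,None,fx=f,fy=f,interpolation=cv2.INTER_CUBIC))
    return s,p,im,d
E
python3 - <<'E'
from look import *
s,p,im,d=look('w4',(180,60,380,300),2.4)
print(blobs(im,p,(45,100,80),(80,255,255),s['position'][2]+8,300))
print(local(s,[578.3,21.4,70]))
y=np.radians(8.3); n=np.array([578.3,21.4]); v=np.array([-np.sin(y),np.cos(y)])
for z in (22,60): print(z,w2p(p,[[*(n+45*v),z],[*(n-45*v),z]]))
E
```

```text
t 6.0 pos [576.5  21.2  85.7] yaw_y 8.22 tilt [-0.0014  0.0002] F [-0.2  0.  -0.8] w 59.4 gf 30.0
[(574.8, 31.8, 52.3, 43.5, 8.21, array([276., 248.])), (477.6, 117.7, 34.3, 28.1, 5.42, array([83., 41.]))]
[-3.50516153e-05  1.88293350e-03  1.57388708e-02]
22 [[278.8743584  162.90247223]
 [278.81014433 273.17215301]]
60 [[279.30227153 173.71704929]
 [279.17189882 301.2161952 ]]
```

View pics/w4.png

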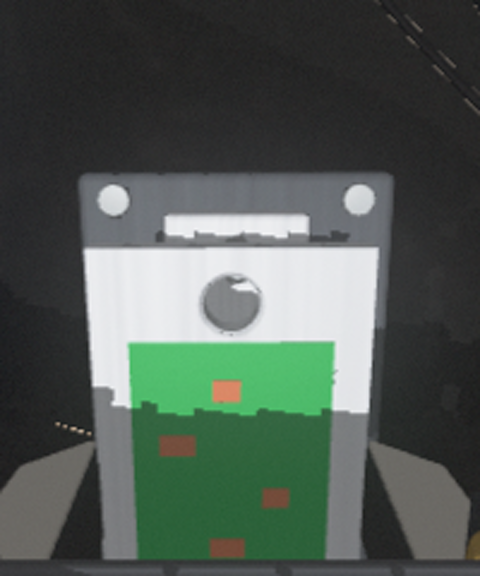

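```bash
python3 - <<'E'
from h import *
D=np.load('w4.npz'); h=p2w(D,[(276.3,186.3)],93.7); print('hole',h)
y=np.radians(8.22); v=np.array([-np.sin(y),np.cos(y)])
print('panel mid from hole',h[0,:2]-45*v)
e=p2w(D,np.array([(85,248),(378,248)])/2.4+(180,60),93.7); print('end',e,e.mean(0)[:2]-57*v)
b=p2w(D,np.array([(84,174),(390,174),(165,214),(309,214)])/2.4+(180,60),8); print('base end',b[:2].mean(0),'plinth end',p2w(D,np.array([(165,214),(309,214)])/2.4+(180,60),22))
print('w2 same', 569.2,84.5)
E
```

```text
hole [[569.95226158  66.31181838  93.7       ]]
panel mid from hole [576.38611058  21.77413111]
end [[538.84089693  73.50230726  93.7       ]
 [597.90935055  82.0079448   93.7       ]] [576.5246658   21.34072216]
base end [568.84303462  86.06054762   8.        ] plinth end [[549.12585022  72.601782    22.        ]
 [591.44941908  78.69319196  22.        ]]
w2 same 569.2 84.5
```

Request:
step_arm(targets="1 0 0.0018 0.01 0;1 0 0.0018 0.02 0;1 0 0.0018 0.027 0;1 0 0.0018 0.034 0;1 0 0.0018 0.040 0;1 0 0.0018 0.040 0;1 0 0.0018 0.040 0")

```text
time: 6.92
position: [579.7, 21.6, 46.4]
tcp_rot: [2.056, 2.375, 0.0]
ft_force: [-0.1, 0.3, -1.3]
gripper_width: 59.5
grasp_force: 30.0
```

Request:
step_arm(targets="1 0 -0.001 0.01 0;1 0 -0.001 0.018 0;1 0 -0.001 0.0225 0;1 0 -0.001 0.0225 0;1 0 -0.001 0.0225 0")

```text
time: 7.55
position: [578.7, 21.4, 23.8]
tcp_rot: [2.056, 2.375, 0.0]
ft_force: [0.3, -0.1, -0.7]
gripper_width: 59.5
grasp_force: 30.0
```

Request:
step_arm(targets="1 0 0 0.001 0;1 0 0 0.001 0;0 0 0 0.001 0;0 0 0 0.001 0;0 0 0 0.001 0;0 0 0 -0.02 0;0 0 0 -0.06 0;0 0 0 -0.1 0;0 0 0 -0.1 0")

```text
time: 8.68
position: [580.5, 21.3, 126.7]
tcp_rot: [2.054, 2.373, 0.007]
ft_force: [0.8, 0.3, -1.3]
gripper_width: 92.1
grasp_force: 0.0
```

Request:
step_arm(targets="0 0.045 -0.045 0 0.02;0 0.09 -0.09 0 0.054;0 0.134 -0.132 0 0.054;0 0.134 -0.132 0.02 0.054;0 0.134 -0.132 0.05 0.054;0 0.134 -0.132 0.09 0.054;0 0.134 -0.132 0.09 0.054;0 0.134 -0.132 0.09 0.054;0 0.134 -0.132 0.09 0.054")

```text
time: 9.8
position: [429.5, 135.4, 34.9]
tcp_rot: [2.119, 2.318, 0.003]
ft_force: [-0.0, -0.9, 0.4]
gripper_width: 91.8
grasp_force: 0.0
```

```bash
python3 - <<'E'
from look import *
s,p,im,d=look('w5')
print(blobs(im,p,(45,100,80),(80,255,255),10,300))
print(local(s,[428.2,135.3,3.5]))
E
```

```text
t 9.8 pos [429.5 135.4  34.9] yaw_y 5.14 tilt [0.0018 0.001 ] F [-0.  -0.9  0.4] w 91.8 gf 0.0
[(427.8, 135.5, 73.3, 43.3, 5.2, array([274., 238.]))]
[-8.31162130e-06 -1.34335286e-03  3.13837566e-02]
```

Request:
step_arm(targets="0 0 -0.0015 0.012 0;0 0 -0.0015 0.024 0;0 0 -0.0015 0.0295 0;0 0 -0.0015 0.0295 0;1 0 -0.0015 0.0295 0;1 0 -0.0015 0.0295 0;1 0 -0.0015 0.0295 0;1 0 -0.0015 0.0295 0;1 0 -0.0015 0.0295 0")

```text
time: 10.98
position: [427.3, 135.1, 4.4]
tcp_rot: [2.119, 2.319, 0.001]
ft_force: [0.2, -0.2, 2.9]
gripper_width: 59.4
grasp_force: 30.0
```

Request:
step_arm(targets="1 0 0 -0.025 0;1 0 0 -0.06 0;1 0 0 -0.09 0;1 -0.03 0.035 -0.09 -0.02;1 -0.06 0.07 -0.09 -0.04;1 -0.095 0.105 -0.09 -0.055;1 -0.127 0.14 -0.09 -0.055;1 -0.127 0.14 -0.09 -0.055;1 -0.127 0.14 -0.09 -0.055;1 -0.127 0.14 -0.09 -0.055")

```text
time: 12.22
position: [576.9, 22.3, 94.0]
tcp_rot: [-2.052, -2.377, 0.0]
ft_force: [0.3, -0.0, -0.9]
gripper_width: 59.0
grasp_force: 30.0
```

```bash
python3 - <<'E'
from look import *
s,p,im,d=look('w6',(180,60,380,300),2.4)
z=s['position'][2]+5.6
y=np.radians(8.3); v=np.array([-np.sin(y),np.cos(y)])
for dy in (45,57): print('pred',dy,w2p(p,[[*(s['position'][:2]+dy*v),z]]))
print(local(s,[578.3,21.4,80]))
E
```

```text
t 12.22 pos [576.9  22.3  94. ] yaw_y 8.38 tilt [-0.0012  0.0007] F [ 0.3 -0.  -0.9] w 59.0 gf 30.0
pred 45 [[276.3694605  186.32852349]]
pred 57 [[276.39280783 162.83418103]]
[-0.0011194   0.00128154  0.01395997]
```

View pics/w6.png

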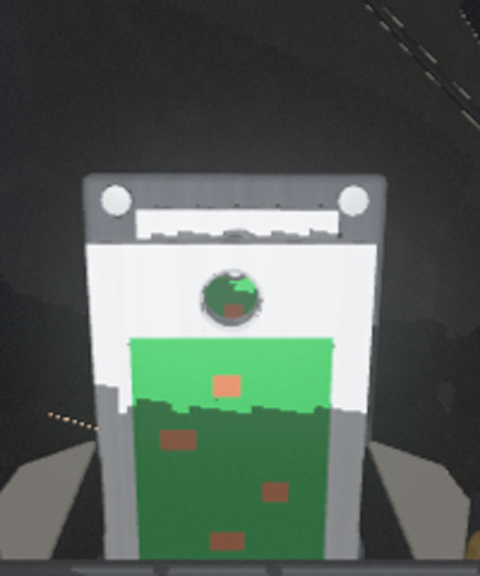

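The view shows the hole at crop (231,298) and the panel about 1 mm further towards +y than predicted. I'll correct for that and go down.

Request:
step_arm(targets="1 -0.002 0.0006 0.012 0;1 -0.002 0.0006 0.022 0;1 -0.002 0.0006 0.03 0;1 -0.002 0.0006 0.036 0;1 -0.002 0.0006 0.042 0;1 -0.002 0.0006 0.042 0;1 -0.002 0.0006 0.042 0")

```text
time: 13.15
position: [579.1, 19.1, 52.4]
tcp_rot: [2.055, 2.376, 0.0]
ft_force: [0.0, -0.9, -0.6]
gripper_width: 59.2
grasp_force: 30.0
```

Request:
step_arm(targets="1 0.001 -0.0005 0.008 0;1 0.001 -0.0005 0.014 0;1 0.001 -0.0005 0.0185 0;1 0.001 -0.0005 0.0185 0;1 0.001 -0.0005 0.0185 0")

```text
time: 13.78
position: [578.3, 20.0, 33.8]
tcp_rot: [2.055, 2.376, 0.0]
ft_force: [-0.1, 0.3, -1.2]
gripper_width: 59.2
grasp_force: 30.0
```

Request:
step_arm(targets="1 0 0 0.0015 0;1 0 0 0.0015 0;0 0 0 0.0015 0;0 0 0 0.0015 0;0 0 0 0.0015 0;0 0 0 -0.02 0;0 0 0 -0.06 0;0 0 0 -0.12 0;0 0 0 -0.17 0;0 0 0 -0.21 0;0 0 0 -0.21 0")

```text
time: 15.15
position: [580.0, 19.9, 246.9]
tcp_rot: [2.052, 2.374, 0.007]
ft_force: [0.1, 0.3, -0.6]
gripper_width: 92.3
grasp_force: 0.0
```

Request:
step_arm(targets="0 -0.03 -0.04 0 0.15;0 -0.06 -0.08 0 0.33;0 -0.1 -0.12 0 0.51;0 -0.14 -0.16 0 0.69;0 -0.18 -0.1966 0 0.87;0 -0.23 -0.1966 0 1.05;0 -0.28 -0.1966 0 1.23;0 -0.3235 -0.1966 0 1.41;0 -0.3235 -0.1966 0 1.6;0 -0.3235 -0.1966 0 1.6;0 -0.3235 -0.1966 0 1.6")

```text
time: 16.52
position: [430.4, -327.5, 243.1]
tcp_rot: [-3.135, -0.189, 0.001]
ft_force: [-0.6, -0.6, -0.1]
gripper_width: 91.7
grasp_force: 0.0
```

```bash
python3 - <<'E'
from look import *
s,p,im,d=look('w7'); print(s['q'].round(2))
print(blobs(im,p,(25,150,120),(35,255,255),13,300))
E
```

```text
t 16.52 pos [ 430.4 -327.5  243.1] yaw_y -83.09 tilt [-0.0008  0.0008] F [-0.6 -0.6 -0.1] w 91.7 gf 0.0
[-0.24  0.45  1.14  1.81 -0.45  1.17 -0.4 ]
[(397.3, -332.3, 67.7, 26.1, 6.88, array([279., 202.])), (487.7, -319.7, 61.1, 33.3, 6.87, array([280., 128.]))]
```

View pics/w7.png

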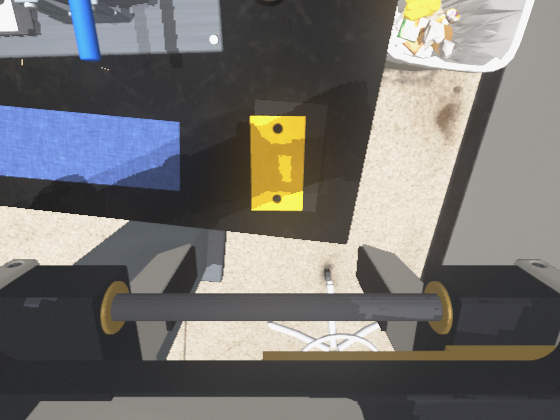

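Plate corners are about (250,116), (305,116), (302,210) and (252,210). The rest peeks out at the top and right, with corners (257,100) and (327,104).

```bash
python3 - <<'E'
from h import *
D=np.load('w7.npz'); im=D['im']
w=p2w(D,[(250,116),(305,116),(302,210),(252,210)],13);print(w.round(1),w.mean(0))
for a,b in((0,3),(1,2)): v=w[a]-w[b]; print('long dir deg',np.degrees(np.arctan2(v[1],v[0])), np.hypot(*v[:2]))
h=p2w(D,[(278,128.5),(277.5,198.5)],13);print('holes',h,h.mean(0))
r=p2w(D,[(257,100),(327,104)],3);print('rest',r)
c=im[85:225,235:345,::-1].astype(float); c=np.clip(c*2.5,0,255).astype(np.uint8)
cv2.imwrite('pics/c7.png',cv2.resize(c,None,fx=4,fy=4,interpolation=cv2.INTER_CUBIC))
E
```

```text
[[ 499.5 -287.7   13. ]
 [ 507.4 -353.6   13. ]
 [ 388.4 -367.4   13. ]
 [ 380.5 -301.5   13. ]] [ 443.93582818 -327.57025799   13.        ]
long dir deg 6.63776197596417 119.81114182784047
long dir deg 6.615369676242649 119.80309941555798
holes [[ 488.95043873 -323.03930783   13.        ]
 [ 400.31356428 -333.21886963   13.        ]] [ 444.63200151 -328.12908873   13.        ]
rest [[ 518.78756119 -293.6180408     3.        ]
 [ 524.43382934 -379.23400299    3.        ]]
```

View pics/c7.png

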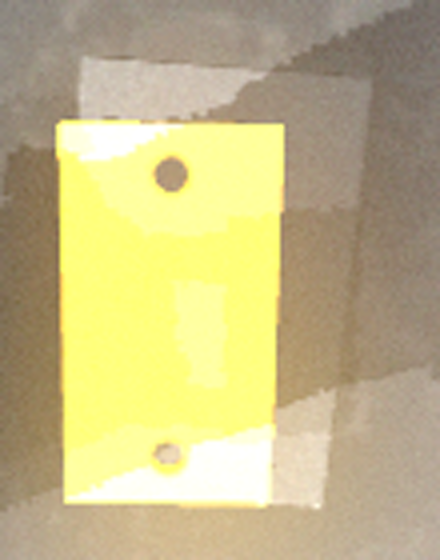

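Request:
step_arm(targets="0 0.0137 0.001 0.05 0.005;0 0.0137 0.001 0.1 0.005;0 0.0137 0.001 0.15 0.005;0 0.0137 0.001 0.203 0.005;0 0.0137 0.001 0.203 0.005;0 0.0137 0.001 0.203 0.005;0 0.0137 0.001 0.203 0.005")

```text
time: 17.45
position: [445.4, -328.6, 42.9]
tcp_rot: [3.135, 0.175, 0.005]
ft_force: [-0.3, 0.2, 0.2]
gripper_width: 91.7
grasp_force: 0.0
```

```bash
python3 - <<'E'
from look import *
s,p,im,d=look('w8')
print(blobs(im,p,(25,150,120),(35,255,255),13,300))
D=np.load('w7.npz'); r=p2w(D,np.array([(82,57),(372,78),(322,507)])/4+(235,85),3); print('rest',r,(r[0]+r[2])/2)
for a,b in((0,1),(1,2)): v=r[b]-r[a]; print(np.hypot(*v[:2]),np.degrees(np.arctan2(v[1],v[0])))
print(local(s,[444.2,-327.8,6]))
E
```

```text
t 17.45 pos [ 445.4 -328.6   42.9] yaw_y -83.6 tilt [ 0.0032 -0.0016] F [-0.3  0.2  0.2] w 91.7 gf 0.0
[(414.3, -330.1, 66.9, 16.7, 7.45, array([270., 279.])), (450.5, -352.5, 34.4, 14.2, -83.39, array([314., 237.])), (493.1, -340.4, 28.4, 25.0, 6.2, array([305., 169.]))]
rest [[ 519.42919885 -291.71449463    3.        ]
 [ 524.00665069 -380.54979813    3.        ]
 [ 384.88929917 -387.38083259    3.        ]] [ 452.15924901 -339.54766361    3.        ]
88.95315740598843 -87.05030639950584
139.2849615915768 -177.1888816301391
[-0.00124018 -0.00099341  0.03692453]
```

Request:
step_arm(targets="0 -0.001 -0.001 0.015 0;0 -0.001 -0.001 0.028 0;0 -0.001 -0.001 0.0365 0;0 -0.001 -0.001 0.0365 0;1 -0.001 -0.001 0.0365 0;1 -0.001 -0.001 0.0365 0;1 -0.001 -0.001 0.0365 0;1 -0.001 -0.001 0.0365 0;1 -0.001 -0.001 0.0365 0", squeeze=40)

```text
time: 18.62
position: [443.0, -326.8, 4.1]
tcp_rot: [-3.137, -0.174, 0.0]
ft_force: [-0.1, -0.8, -1.4]
gripper_width: 66.2
grasp_force: 40.0
```

Request:
step_arm(targets="1 0 0 -0.03 0;1 0 0 -0.07 0;1 0 0 -0.12 0;1 0 0 -0.17 0;1 0 0 -0.22 0;1 0 0 -0.25 0;1 0 0 -0.25 0;1 0 0 -0.25 0")

```text
time: 19.62
position: [442.7, -326.1, 253.1]
tcp_rot: [-3.135, -0.174, 0.001]
ft_force: [-0.1, -0.3, -3.1]
gripper_width: 66.4
grasp_force: 40.0
```

Request:
step_arm(targets="1 0.02 -0.03 0 -0.17;1 0.04 -0.06 0 -0.35;1 0.06 -0.1 0 -0.53;1 0.08 -0.14 0 -0.71;1 0.1 -0.18 0 -0.89;1 0.12 -0.22 0 -1.07;1 0.14 -0.26 0 -1.25;1 0.16 -0.3 0 -1.43;1 0.173 -0.331 0 -1.603;1 0.173 -0.331 0 -1.603;1 0.173 -0.331 0 -1.603;1 0.173 -0.331 0 -1.603")

```text
time: 21.12
position: [577.8, 19.7, 253.8]
tcp_rot: [-2.061, -2.371, 0.002]
ft_force: [-0.7, -0.1, -2.3]
gripper_width: 66.3
grasp_force: 40.0
```

```bash
python3 - <<'E'
from look import *
s,p,im,d=look('w9')
print(local(s,[578.3,21.4,95]))
E
```

```text
t 21.12 pos [577.8  19.7 253.8] yaw_y 8.0 tilt [-0.0009 -0.0005] F [-0.7 -0.1 -2.3] w 66.3 gf 40.0
[0.0016867  0.000845   0.15876351]
```

Request:
step_arm(targets="1 0.0005 0.0005 0.04 -0.005;1 0.0005 0.0005 0.08 -0.005;1 0.0005 0.0005 0.12 -0.005;1 0.0005 0.0005 0.15 -0.005;1 0.0005 0.0005 0.165 -0.005;1 0.0005 0.0005 0.165 -0.005;1 0.0005 0.0005 0.165 -0.005")

```text
time: 22.05
position: [579.7, 21.5, 90.5]
tcp_rot: [2.051, 2.378, 0.002]
ft_force: [0.7, -0.4, -2.1]
gripper_width: 66.3
grasp_force: 40.0
```

```bash
python3 - <<'E'
from look import *
s,p,im,d=look('w10',(180,60,380,300),2.4)
z=s['position'][2]+8.9
y=np.radians(8.3); v=np.array([-np.sin(y),np.cos(y)])
for dy in (45,60): print('pred',dy,(w2p(p,[[*(s['position'][:2]+dy*v),z]])-(180,60))*2.4)
print(local(s,[578.3,21.4,80]))
E
```

```text
t 22.05 pos [579.7  21.5  90.5] yaw_y 8.45 tilt [0.0019 0.0002] F [ 0.7 -0.4 -2.1] w 66.3 gf 40.0
pred 45 [[231.72535739 307.09769123]]
pred 60 [[231.8958372  234.79632099]]
[ 0.00013154 -0.00146139  0.01045531]
```

View pics/w10.png

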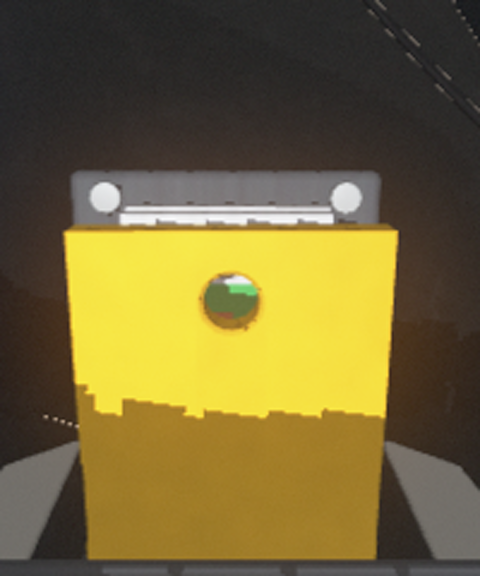

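The plate's hole is at crop (231,302), so the plate is about 1 mm towards +y. I'll correct and lower it.

Request:
step_arm(targets="1 -0.001 -0.0013 0.01 0;1 -0.001 -0.0013 0.019 0;1 -0.001 -0.0013 0.026 0;1 -0.001 -0.0013 0.034 0;1 -0.001 -0.0013 0.038 0;1 -0.001 -0.0013 0.038 0;1 -0.001 -0.0013 0.038 0")

```text
time: 22.98
position: [577.9, 20.5, 51.4]
tcp_rot: [2.051, 2.379, 0.0]
ft_force: [-0.6, 0.1, -2.3]
gripper_width: 65.9
grasp_force: 40.0
```

Request:
step_arm(targets="1 0 0 0.006 0;1 0 0 0.0115 0;1 0 0 0.0115 0;1 0 0 0.0115 0")

```text
time: 23.48
position: [577.6, 20.5, 39.6]
tcp_rot: [-2.051, -2.379, 0.0]
ft_force: [-0.6, -0.5, -1.3]
gripper_width: 66.2
grasp_force: 40.0
```

Request:
step_arm(targets="1 0 0 0.0015 0;1 0 0 0.0015 0;0 0 0 0.0015 0;0 0 0 0.0015 0;0 0 0 0.0015 0;0 0 0 -0.02 0;0 0 0 -0.06 0;0 0 0 -0.11 0;0 0 0 -0.16 0;0 0 0 -0.2 0;0 0 0 -0.2 0")

```text
time: 24.85
position: [579.5, 20.3, 242.8]
tcp_rot: [2.049, 2.377, 0.007]
ft_force: [0.2, 0.0, -0.3]
gripper_width: 92.2
grasp_force: 0.0
```

```bash
python3 - <<'E'
from look import *
s,p,im,d=look('w11')
# plate top height from depth
m=cv2.inRange(cv2.cvtColor(im,cv2.COLOR_RGB2HSV),(22,140,60),(35,255,255))>0
v,u=np.nonzero(m&(d>0)); Z=d[v,u]; K=p['mtx']
X=(np.c_[(u-K[0,2])/K[0,0]*Z,(v-K[1,2])/K[1,1]*Z,Z]-p['t'])@p['R']
k=(abs(X[:,0]-578)<60)&(abs(X[:,1]-21)<80); X=X[k]
A=np.c_[X[:,:2]-X[:,:2].mean(0),np.ones(len(X))]; print(len(X),'z',np.percentile(X[:,2],[5,50,95]),np.linalg.lstsq(A,X[:,2],rcond=None)[0],X[:,:2].mean(0))
y=np.radians(8.3); R=np.array([[np.cos(y),-np.sin(y)],[np.sin(y),np.cos(y)]])
for n,q in dict(grip_open=(-42,-152-90*np.cos(np.radians(66)),149),grip_lock=(-42,-242,67),paddle=(100,-186,58)).items():
    print(n,R@q[:2]+(578.3,21.4),q[2])
D=np.load('top0.npz'); print('bar top-cam at z156',blobs(D['im'],D,(100,100,50),(125,255,255),150)[1],'red',p2w(D,np.array([(482,75)])/3.2+(150,155),58))
E
```

```text
t 24.85 pos [579.5  20.3 242.8] yaw_y 8.47 tilt [0.0057 0.0011] F [ 0.2  0.  -0.3] w 92.2 gf 0.0
5448 z [46.46530722 47.72483853 48.95659089] [1.28858198e-02 2.96340593e-03 4.75857576e+01] [576.76519151  24.94547908]
grip_open [ 563.96640551 -171.29375617] 149
grip_lock [ 571.6741175 -224.1282014] 67
paddle [ 704.10283229 -148.21617667] 58
bar top-cam at z156 (569.6, -173.0, 86.8, 19.3, -83.96, array([314., 228.])) red [[ 701.51397608 -150.27552021   58.        ]]
```

The plate top measures about 47.6 mm (expected 48), so it is flush. Next is the handle: I'll go above the bar with the fingers closed, turned so they close along the press y.

Request:
step_arm(targets="1 -0.02 -0.01 -0.01 0.17;1 -0.04 -0.02 -0.01 0.35;1 -0.07 -0.03 -0.01 0.53;1 -0.1 -0.04 -0.01 0.71;1 -0.13 -0.05 -0.01 0.89;1 -0.16 -0.0535 -0.01 1.07;1 -0.187 -0.0535 -0.01 1.25;1 -0.187 -0.0535 -0.01 1.43;1 -0.187 -0.0535 -0.01 1.572;1 -0.187 -0.0535 -0.01 1.572;1 -0.187 -0.0535 -0.01 1.572")

```text
time: 26.28
position: [552.0, -172.0, 249.0]
tcp_rot: [-3.133, -0.235, 0.002]
ft_force: [0.3, 0.1, 0.3]
gripper_width: 0.5
grasp_force: 0.0
```

```bash
python3 - <<'E'
from look import *
s,p,im,d=look('w12'); print(s['q'].round(2)); 
y=np.radians(8.3); R=np.array([[np.cos(y),-np.sin(y)],[np.sin(y),np.cos(y)]])
for th in (66,60,50,40,30,20,10,0,-1):
    t=np.radians(th); q=R@(-52,-152-90*np.cos(t))+(578.3,21.4); print(th,local(s,[*q,67+90*np.sin(t)+7]).round(4))
print(w2p(p,[[*(R@(-52,-188.6)+(578.3,21.4)),156]]))
E
```

```text
t 26.27 pos [ 552. -172.  249.] yaw_y -81.41 tilt [-0.0013  0.    ] F [0.3 0.1 0.3] w 0.5 gf 0.0
[-0.52  0.52  1.13  1.71 -0.5   1.23 -0.7 ]
66 [0.0021 0.001  0.0927]
60 [0.002  0.0094 0.097 ]
50 [0.002  0.0223 0.106 ]
40 [0.0019 0.0334 0.1171]
30 [0.0019 0.0424 0.13  ]
20 [0.0019 0.049  0.1442]
10 [0.0019 0.0531 0.1593]
0 [0.0019 0.0544 0.175 ]
-1 [0.0019 0.0544 0.1765]
[[276.79674685 207.40256635]]
```

View pics/w12.png

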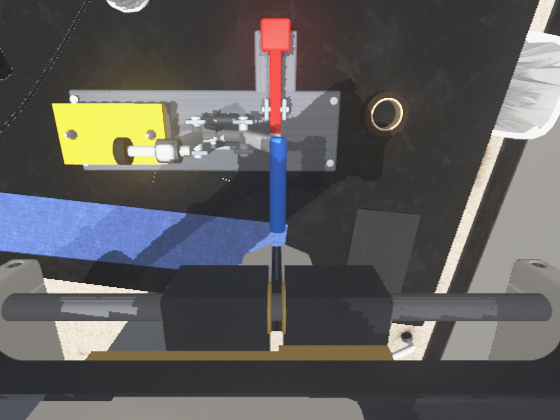

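The bar runs from (278,135) to (279,235), right under the fingers. I'll press it along its arc.

Request:
step_arm(targets="1 0.002 0.002 0.05 0;1 0.002 0.002 0.085 0;1 0.002 0.003 0.092 0;1 0.002 0.011 0.098 0;1 0.002 0.018 0.103 0;1 0.002 0.024 0.107 0;1 0.002 0.03 0.113 0;1 0.002 0.035 0.118 0;1 0.002 0.039 0.124 0;1 0.002 0.044 0.131 0;1 0.002 0.044 0.131 0")

```text
time: 27.7
position: [561.1, -217.2, 118.9]
tcp_rot: [3.132, 0.228, 0.002]
ft_force: [-0.2, -0.3, 1.1]
gripper_width: 0.2
grasp_force: 0.4
```

Request:
step_arm(targets="1 0 0.004 0.008 0;1 0 0.006 0.016 0;1 0 0.008 0.024 0;1 0 0.0095 0.032 0;1 0 0.0105 0.038 0;1 0 0.0105 0.042 0;1 0 0.0105 0.045 0;1 0 0.0105 0.045 0")

```text
time: 28.7
position: [562.0, -224.8, 74.0]
tcp_rot: [-3.131, -0.231, 0.001]
ft_force: [-2.4, 3.0, 10.2]
gripper_width: 0.7
grasp_force: 5.1
```

Request:
step_arm(targets="1 0 0 0.002 0;1 0 0 0.003 0;1 0 0 0.003 0;1 0 0 0.003 0")

```text
time: 29.2
position: [562.3, -224.9, 73.1]
tcp_rot: [-3.13, -0.231, -0.002]
ft_force: [-9.2, 8.6, 35.0]
gripper_width: 0.2
grasp_force: 17.2
```

Request:
step_arm(targets="1 0 0 -0.01 0;1 0 0 -0.04 0;1 0 0 -0.09 0;1 0 0 -0.13 0;1 0 0 -0.17 0;1 0 0 -0.17 0;1 0 0 -0.17 0;1 0 0 -0.17 0;1 0 0 -0.17 0;1 0 0 -0.17 0;1 0 0 -0.17 0;1 0 0 -0.17 0")

```text
time: 30.7
position: [562.2, -226.0, 240.7]
tcp_rot: [3.133, 0.23, -0.0]
ft_force: [-0.3, 0.9, -0.5]
gripper_width: 0.4
grasp_force: 0.0
```

Request:
step_arm(targets="1 0 0 -0.17 0;1 0 0 -0.17 0;1 0 0 -0.17 0;1 0 0 -0.17 0;1 0 0 -0.17 0;1 0 0 -0.17 0;1 0 0 -0.17 0;1 0 0 -0.17 0")

```text
time: 31.7
position: [562.2, -225.7, 410.2]
tcp_rot: [-3.133, -0.23, 0.001]
ft_force: [-0.4, 0.1, -0.3]
gripper_width: 0.2
grasp_force: 0.0
```

```bash
python3 - <<'E'
from look import *
s,p,im,d=look('w13',(0,0,560,300),1.4); print(local(s,[704.1,-148.2,70]))
E
```

```text
t 31.7 pos [ 562.2 -225.7  410.2] yaw_y -81.59 tilt [-0.0008  0.0002] F [-0.4  0.1 -0.3] w 0.2 gf 0.0
[ 0.15196638 -0.05585906  0.34015092]
```

View pics/w13.png

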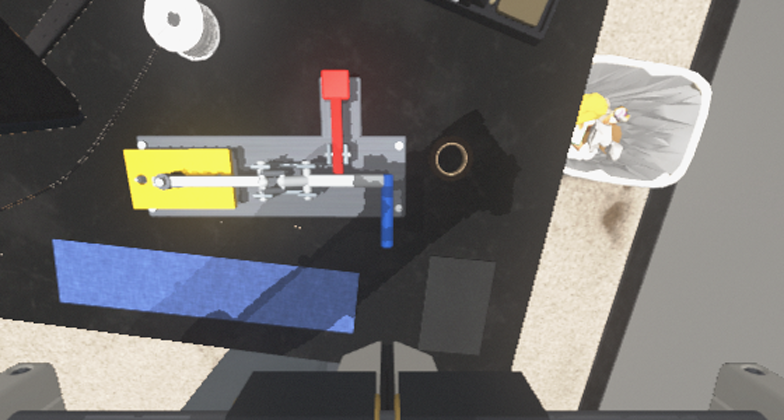

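The clamp is locked with the hand off: handle level at (388,210), arm on the plate at (165,182). On to the red paddle at (335,84).

Request:
step_arm(targets="1 0.05 -0.02 0.03 0;1 0.1 -0.04 0.07 0;1 0.152 -0.0555 0.12 0;1 0.152 -0.0555 0.18 0;1 0.152 -0.0555 0.24 0;1 0.152 -0.0555 0.29 0;1 0.152 -0.0555 0.32 0;1 0.152 -0.0555 0.333 0;1 0.152 -0.0555 0.333 0;1 0.152 -0.0555 0.333 0")

```text
time: 33.0
position: [705.4, -149.3, 79.5]
tcp_rot: [3.132, 0.23, 0.004]
ft_force: [-0.6, -0.0, 0.0]
gripper_width: 0.8
grasp_force: 0.0
```

```bash
python3 - <<'E'
from look import *
s,p,im,d=look('w14')
print(local(s,[704.1,-148.2,58])); print(blobs(im,p,(0,150,80),(8,255,255),58,100))
D=np.load('w13.npz'); print(p2w(D,[(239.3,60)],58))
E
```

```text
t 33.0 pos [ 705.4 -149.3   79.5] yaw_y -81.59 tilt [ 0.0024 -0.0007] F [-0.6 -0.   0. ] w 0.8 gf 0.0
[-0.00120673 -0.0013357   0.02154356]
[(635.1, -160.0, 12.1, 7.1, -81.93, array([275., 337.])), (711.0, -147.2, 28.6, 17.8, 9.49, array([274., 236.]))]
[[ 703.63940333 -149.23277504   58.        ]]
```

Request:
step_arm(targets="1 -0.001 0 0.012 0;1 -0.001 0 0.022 0;1 -0.001 0 0.03 0;1 -0.001 0 0.036 0;1 -0.001 0 0.039 0;1 -0.001 0 0.039 0;1 -0.001 0 0.01 0;1 -0.001 0 -0.05 0;1 -0.001 0 -0.11 0;1 -0.001 0 -0.17 0;1 -0.001 0 -0.2 0;1 -0.001 0 -0.2 0")

```text
time: 34.55
position: [704.5, -149.7, 280.7]
tcp_rot: [3.132, 0.23, 0.007]
ft_force: [-0.3, 0.7, -1.9]
gripper_width: 0.5
grasp_force: 0.0
```

```bash
python3 - <<'E'
from look import *
s,p,im,d=look('w15')
im,d=grab_frame('top'); p=camera_params('top'); np.savez('top15.npz',im=im,d=d,**p)
print('blue',blobs(im,p,(100,100,50),(125,255,255),2))
print('yellow',blobs(im,p,(25,150,150),(35,255,255),48))
im,d=grab_frame('scene'); cv2.imwrite('pics/s15.png',cv2.resize(im[160:360,180:440,::-1],None,fx=3,fy=3,interpolation=cv2.INTER_CUBIC))
E
```

```text
t 34.55 pos [ 704.5 -149.7  280.7] yaw_y -81.58 tilt [ 0.0048 -0.001 ] F [-0.3  0.7 -1.9] w 0.5 gf 0.0
blue [(432.0, -72.1, 264.6, 94.1, 1.78, array([276., 291.])), (586.6, -221.5, 93.7, 21.8, -84.4, array([328., 227.])), (887.9, -19.6, 56.0, 26.4, 7.86, array([248., 113.])), (931.1, -14.2, 62.9, 52.6, 89.49, array([246.,  97.]))]
yellow [(694.4, -480.6, 53.4, 42.6, 4.1, array([432., 181.])), (708.3, 549.5, 92.6, 45.5, 57.11, array([ 17., 179.]))]
```

View pics/s15.png

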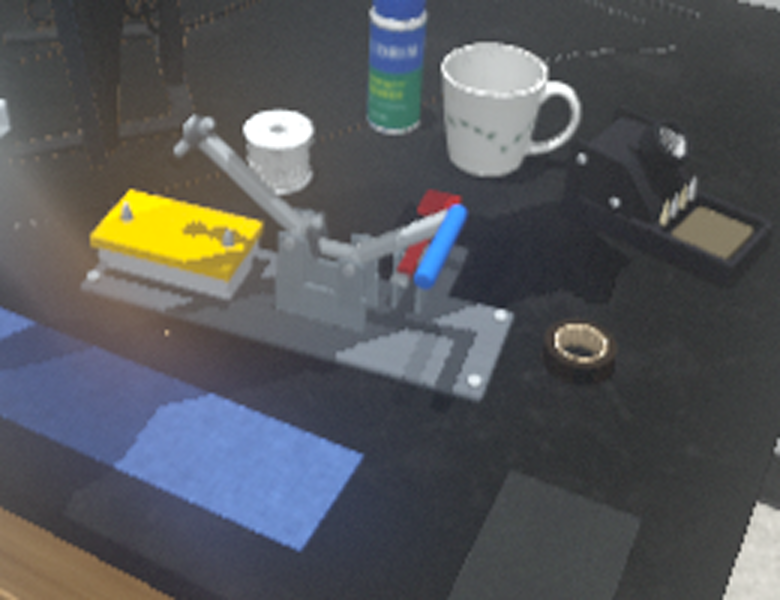

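The clamp was caught mid-swing on its way open. I'll return above the nest meanwhile.

Request:
step_arm(targets="0 -0.01 -0.02 0 -0.17;0 -0.02 -0.04 0 -0.35;0 -0.03 -0.06 0 -0.53;0 -0.045 -0.08 0 -0.71;0 -0.06 -0.11 0 -0.89;0 -0.07 -0.13 0 -1.07;0 -0.085 -0.155 0 -1.25;0 -0.1 -0.1876 0 -1.43;0 -0.1 -0.1876 0 -1.569;0 -0.1 -0.1876 0 -1.569;0 -0.1 -0.1876 0 -1.569")

```text
time: 36.08
position: [577.0, 21.6, 277.0]
tcp_rot: [-2.059, -2.372, 0.002]
ft_force: [-0.0, 1.1, -0.1]
gripper_width: 92.0
grasp_force: 0.0
```

```bash
cat > pl.py <<'E'
from look import *
def plate(im,d,p):
    m=cv2.inRange(cv2.cvtColor(im,cv2.COLOR_RGB2HSV),(22,140,40),(35,255,255))>0
    v,u=np.nonzero(m&(d>0)); Z=d[v,u]; K=p['mtx']
    X=(np.c_[(u-K[0,2])/K[0,0]*Z,(v-K[1,2])/K[1,1]*Z,Z]-p['t'])@p['R']
    k=(X[:,2]<80); X=X[k]; print(len(X),'z',np.percentile(X[:,2],[5,50,95]),'xy',X.min(0),X.max(0))
E
python3 - <<'E'
from pl import *
s,p,im,d=look('w16'); plate(im,d,p)
print(local(s,[578.3,21.4,50]))
im,d=grab_frame('top'); p=camera_params('top'); print('blue',blobs(im,p,(100,100,50),(125,255,255),150)[:3]); np.savez('top16.npz',im=im,d=d,**p)
im,d=grab_frame('scene'); np.savez('s16.npz',im=im); 
E
```

```text
t 36.08 pos [577.   21.6 277. ] yaw_y 8.08 tilt [-0.0011 -0.0005] F [-0.   1.1 -0.1] w 92.0 gf 0.0
4643 z [46.47522202 47.7120335  49.00558155] xy [536.90177847 -46.27826134   6.7326359 ] [855.81582811  85.17939257  51.69930664]
[-0.00034442  0.00153474  0.2270197 ]
blue [(434.0, -64.0, 252.0, 83.4, 1.75, array([268., 290.])), (569.5, -173.1, 86.5, 19.6, -83.96, array([314., 228.])), (838.3, -26.2, 49.6, 23.4, 7.86, array([248., 113.]))]
```

The clamp is fully open: the bar is back at its first position. Now I'll take the plate off.

Request:
step_arm(targets="0 0 0.0005 0.05 0;0 0 0.0005 0.1 0;0 0 0.0005 0.15 0;0 0 0.0005 0.19 0;0 0 0.0005 0.215 0;0 0 0.0005 0.215 0;0 0 0.0005 0.215 0")

```text
time: 37.1
position: [578.4, 21.8, 63.6]
tcp_rot: [2.055, 2.375, 0.001]
ft_force: [0.1, -0.2, 0.0]
gripper_width: 91.9
grasp_force: 0.0
```

Request:
step_arm(targets="0 0 0 0.012 0;0 0 0 0.0225 0;0 0 0 0.0225 0;1 0 0 0.0225 0;1 0 0 0.0225 0;1 0 0 0.0225 0;1 0 0 0.0225 0;1 0 0 0.0225 0", squeeze=40)

```text
time: 38.1
position: [577.8, 22.1, 40.5]
tcp_rot: [2.055, 2.376, 0.001]
ft_force: [0.2, -0.1, 3.7]
gripper_width: 66.4
grasp_force: 40.0
```

Request:
step_arm(targets="1 0 0 -0.006 0;1 0 0 -0.012 0;1 0 0 -0.02 0;1 0 0 -0.028 0;1 0 0 -0.036 0;1 0 0 -0.044 0;1 0 0 -0.06 0;1 0 0 -0.1 0;1 0 0 -0.15 0;1 0 0 -0.19 0;1 0 0 -0.19 0;1 0 0 -0.19 0")

```text
time: 39.6
position: [577.2, 22.3, 230.0]
tcp_rot: [-2.054, -2.376, 0.0]
ft_force: [0.4, -0.3, -2.6]
gripper_width: 66.5
grasp_force: 40.0
```

```bash
python3 - <<'E'
from look import *
s,p,im,d=look('w17')
a=np.radians(3.0); print('hover',local(s,[452.2,-339.5,235]))
z=s['position'][2]+8; y=np.radians(8.2); v=np.array([-np.sin(y),np.cos(y)])
print('pred end/hole',[w2p(p,[[*(s['position'][:2]+dy*v),z]]) for dy in(45,60)])
cv2.imwrite('pics/w17.png',im[:300,130:430,::-1].repeat(2,0).repeat(2,1))
E
```

```text
t 39.6 pos [577.2  22.3 230. ] yaw_y 8.31 tilt [-0.0006  0.0004] F [ 0.4 -0.3 -2.6] w 66.5 gf 40.0
hover [-0.33991216 -0.17592852 -0.00505396]
pred end/hole [array([[276.3909731 , 187.44998649]]), array([[276.43495197, 157.48547425]])]
```

View pics/w17.png

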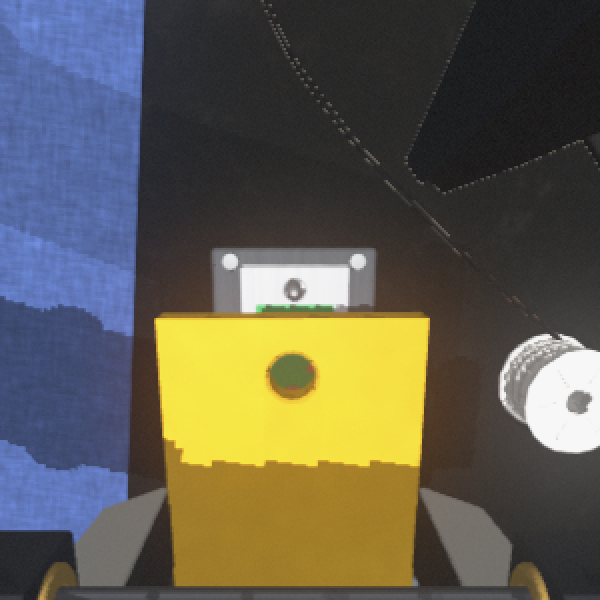

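The plate is held centred, with its hole at (292,376), and the panels stay on the pins. Carrying the plate to the rest.

Request:
step_arm(targets="1 -0.02 -0.03 -0.03 0.16;1 -0.05 -0.06 -0.03 0.33;1 -0.08 -0.09 -0.03 0.5;1 -0.12 -0.12 -0.03 0.67;1 -0.16 -0.15 -0.03 0.84;1 -0.2 -0.176 -0.03 1.01;1 -0.24 -0.176 -0.03 1.18;1 -0.29 -0.176 -0.03 1.35;1 -0.34 -0.176 -0.03 1.52;1 -0.34 -0.176 -0.03 1.663;1 -0.34 -0.176 -0.03 1.663;1 -0.34 -0.176 -0.03 1.663")

```text
time: 41.15
position: [452.6, -338.7, 259.5]
tcp_rot: [-3.139, -0.089, 0.002]
ft_force: [0.0, 0.6, -1.2]
gripper_width: 66.5
grasp_force: 40.0
```

```bash
python3 - <<'E'
from look import *
s,p,im,d=look('w18'); print(local(s,[452.2,-339.5,30]),s['q'].round(2))
E
```

```text
t 41.15 pos [ 452.6 -338.7  259.5] yaw_y -86.74 tilt [-0.0011  0.001 ] F [ 0.   0.6 -1.2] w 66.5 gf 40.0
[-0.00026019  0.00103216  0.22951856] [-0.22  0.5   1.16  1.73 -0.48  1.24 -0.45]
```

Request:
step_arm(targets="1 0 0.001 0.05 0.005;1 0 0.001 0.1 0.005;1 0 0.001 0.15 0.005;1 0 0.001 0.2 0.005;1 0 0.001 0.225 0.005;1 0 0.001 0.238 0.005;1 0 0.001 0.238 0.005;1 0 0.001 0.238 0.005")

```text
time: 42.2
position: [453.4, -341.2, 23.4]
tcp_rot: [3.14, 0.076, 0.003]
ft_force: [0.2, 0.8, -2.4]
gripper_width: 66.1
grasp_force: 40.0
```

Request:
step_arm(targets="1 -0.001 -0.0015 0.008 0;1 -0.001 -0.0015 0.014 0;1 -0.001 -0.0015 0.017 0;1 -0.001 -0.0015 0.017 0;1 -0.001 -0.0015 0.017 0")

```text
time: 42.82
position: [451.5, -339.0, 5.4]
tcp_rot: [-3.14, -0.075, -0.0]
ft_force: [-1.7, 2.5, 4.9]
gripper_width: 66.6
grasp_force: 40.0
```

Request:
step_arm(targets="0 0 0 0 0;0 0 0 0 0;0 0 0 0 0;0 0 0 0 0;0 0 0 -0.02 0;0 0 0 -0.06 0;0 0 0 -0.12 0;0 0 0 -0.18 0;0 0 0 -0.24 0;0 0 0 -0.24 0;0 0 0 -0.24 0")

```text
time: 44.2
position: [451.4, -339.1, 245.8]
tcp_rot: [-3.14, -0.075, -0.001]
ft_force: [-0.0, -0.5, -1.3]
gripper_width: 91.9
grasp_force: 0.0
```

```bash
python3 - <<'E'
from look import *
s,p,im,d=look('w19')
im,d=grab_frame('top'); p=camera_params('top'); T=np.load('top0.npz')
print('yellow',blobs(im,p,(25,150,100),(35,255,255),13)); print('green',blobs(im,p,(45,100,80),(80,255,255),38)); print('blue',blobs(im,p,(100,100,50),(125,255,255),150)[:3])
im2,_=grab_frame('scene'); a=cv2.resize(im2[180:400,180:440],None,fx=1.5,fy=1.5); b=cv2.resize(im[150:320,150:400],None,fx=1.6,fy=1.6)
h=max(a.shape[0],b.shape[0]); pad=lambda x:np.pad(x,((0,h-x.shape[0]),(0,0),(0,0)))
cv2.imwrite('pics/f.png',np.hstack([pad(a),pad(b)])[:,:,::-1])
for n,c in(('spool',(230,166)),('tape',(358,203))):
    x,y=c; t=T['im'][y-16:y+16,x-16:x+16]; r=cv2.matchTemplate(im[y-28:y+28,x-28:x+28],t,cv2.TM_CCOEFF_NORMED); print(n,cv2.minMaxLoc(r)[1::2],'expect (12,12)')
E
```

```text
t 44.2 pos [ 451.4 -339.1  245.8] yaw_y -87.27 tilt [0.0008 0.0004] F [-0.  -0.5 -1.3] w 91.9 gf 0.0
yellow [(701.1, -491.1, 55.2, 44.3, -0.71, array([432., 180.])), (714.0, 568.2, 92.9, 43.0, 54.63, array([ 17., 180.]))]
green [(577.4, 19.5, 67.5, 38.4, 8.78, array([233., 231.]))]
blue [(432.2, -5.9, 367.5, 83.4, 1.81, array([240., 291.])), (569.3, -173.2, 86.8, 19.6, -83.96, array([314., 228.])), (838.3, -26.2, 49.6, 23.4, 7.86, array([248., 113.]))]
spool (0.9919717907905579, (12, 12)) expect (12,12)
tape (0.9995862245559692, (12, 12)) expect (12,12)
```

View pics/f.png

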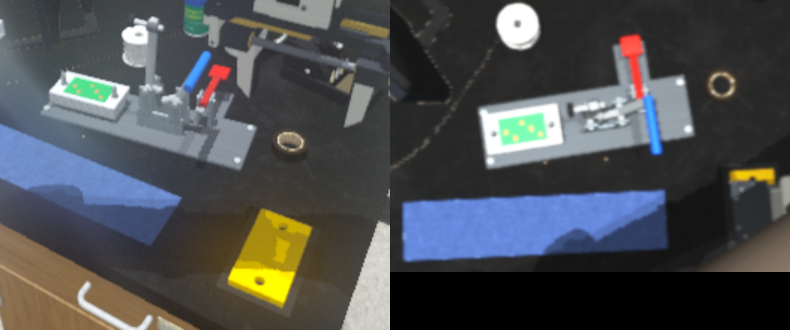

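Everything is in place: the panels are on the pins, the clamp is open, the plate is on its rest, and the tape and spool are unmoved. One last check of panel flushness by depth, then I'll hand in.

```bash
python3 - <<'E'
from look import *
im,d=grab_frame('top'); p=camera_params('top'); K=p['mtx']
v,u=np.nonzero((cv2.inRange(cv2.cvtColor(im,cv2.COLOR_RGB2HSV),(45,100,80),(80,255,255))>0)&(d>0)); Z=d[v,u]
X=(np.c_[(u-K[0,2])/K[0,0]*Z,(v-K[1,2])/K[1,1]*Z,Z]-p['t'])@p['R']; k=(abs(X[:,0]-577)<40)&(abs(X[:,1]-20)<60); X=X[k]
A=np.c_[X[:,:2]-X[:,:2].mean(0),np.ones(len(X))]; c=np.linalg.lstsq(A,X[:,2],rcond=None)[0]; print(c)
if abs(c[2]-38)<4 and abs(c[:2]).max()<.04: print(job_done())
E
```

```text
[ 4.48883235e-03 -9.77110017e-03  3.81806664e+01]
the job is handed in; nothing more can be done
None
```

The job is done and handed in: both panels from the mat lie flush on the pins, the clamp locked and held for over 2 s before the lever released it, the plate is back on its rest, and the tape and spool did not move.

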